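# Take the dry-fitted puppet apart for varnishing

## Task

The dry-fitted wooden puppet has to come apart for varnishing: take it down from the top, one piece at a time, and set each piece upright and centred on its own stand before taking the next - the hat on the round pedestal, the head with its neck in the flat rest ring, the collar over the dowel of the dowel stand, and last the torso in the middle of the square tray. Set the pieces down without dropping them, and leave the varnish jar and the sanding block where they are.

Things in the scene. Friction and masses are not known exactly. Their poses are not given: they have to be found in the camera images.
- hat: the hat, topmost piece of the puppet: plain dark wood, a flat round brim 46 mm across and 6 mm thick with an upright round crown 32 mm across; 36 mm high in all (crown sides straight up to 30 mm). Origin: centre of its underside, z up. At the start it stands loose on the head's flat top.
- head: the head: pale wood drum 54 mm across (full width 20 to 48 mm above origin), peg nose 10 mm thick along its own -x to 55 mm from the axis, 35 mm up. Below, a neck stub 22 mm across, 10 mm long, under a flat shoulder 50 mm across. 60 mm high, flat top. Origin: centre of neck underside, z up. At the start the neck hangs loosely in the collar hole, shoulder on the collar.
- collar: the collar, under the head: a plain dark wooden ring 62 mm across, hole 38 mm, 16 mm thick. Origin: centre of its underside, z up. At the start it lies loose on the torso's flat top.
- torso: the torso, bottom of the puppet, loose on the bench: pale wood bell, foot 76 mm across, narrowing to a straight round upper part 52 mm across from 40 to 80 mm up; flat top, 80 mm high. Origin: centre of underside, z up. The whole stack is 182 mm high; its pieces are unfastened and share one axis to about 3 mm per joint.
- pedestal: fixed round pale wooden pedestal with a waist (a low cake-stand shape), flat top 70 mm across, 36 mm high: place for the hat. Origin: centre of its underside on the bench, z up.
- rest_ring: fixed flat wooden ring on the bench, 70 mm across, hole 38 mm right through, 14 mm high: place for the head, whose neck hangs in the hole while its shoulder rests on the ring. Origin: centre of its underside, z up.
- dowel_stand: fixed stand: a disc 54 mm across and 10 mm thick with an upright dowel 14 mm across, whose top is 50 mm above the bench: place for the collar, threaded over the dowel and lying on the disc. Origin: centre of its underside, z up.
- tray: fixed low square tray, 110 mm square outside, 100 mm inside, rim 14 mm high, floor 5 mm thick: place for the torso. Origin: centre of its underside, z up.
- varnish_jar: bystander: small closed amber jar, 54 mm across and 65 mm high, loose on the bench. Origin: centre of its underside.
- sanding_block: bystander: cork sanding block, 42 x 85 x 28 mm (long along its own y), loose on the bench. Origin: centre of its underside.

How it is judged:
By the outcome, as a careful person would: the job done as asked, in the order asked, and still so for the second after the job is handed in, with the robot touching nothing.
It also fails if it takes over 128 s, if anything falls off the work surface, if the arm or the gripper's body presses on something with over 40 N, if the wrist force passes 120 N, or if a joint passes its speed limit or range.

## Robot

A 7-joint arm with a two-finger parallel gripper is mounted at the origin on the work surface. World frame = base frame: x ahead of the robot, y to its left, z up, the work surface at z = 0. Lengths are in m, angles in rad, forces in N, time in s.
With the tool pointing down it reaches from about 0.35 to 0.9 m from the base axis. Payload 8.1 kg.
Tool frame: the origin (TCP) lies between the finger pads; the fingertips stand 22 mm ahead of it and the grasp point (between the pads) lies 3 mm ahead of it (arm.tip_reach is the distance from the TCP to the fingertips, in m); z points along the fingers, y is the line along which they close (so a half turn about z gives the same grasp; the last joint's range is limited). The gripper opens to 92 mm and grips with 3 to 60 N. Pads are 19 mm wide; open, the fingers measure 130 mm over their backs; the gripper's body (75 mm by 190 mm) begins 47 mm behind the grasp point.
Start: joints at [-1.443, 0.434, 0.025, 1.573, -0.012, 1.134, -0.075], TCP at [0.143, 0.608, 0.249] pointing down, gripper open.
Joint ranges: [-2.62, 2.62], [-0.44, 2.09], [-1.27, 1.32], [0.08, 2.57], [-1.32, 4.46], [0.12, 2], [-2.74, 2.74]. Speed limits (rad/s): [2.22, 2.22, 3.01, 3.01, 3.14, 3.14, 3.14].

## Interface

Orientations are given as a rotation vector (axis times angle).
In Python, from cell import telemetry, vision, job, arm gives the robot as it stands. The module is installed in compiled form; this text tells all that it offers.
- The arm moves only by the shell command python3 -m creep 'ROWS' [FORCE]. ROWS is text: rows parted by semicolons, each of 7 numbers parted by spaces: the finger opening in cm, from 0 to 9.18, then the shift along the tool's x, y, z in cm, then the turn, a rotation vector about the tool's x, y, z in degrees. A call has 1 to 5 rows; each row is the pose to reach, as a shift and turn from the pose commanded when the call began, along the tool's axes at that moment; what a row does not reach only later rows make up. A row lasts 1/8 s, in which the tool goes at most 62.5 mm and 10.7 degrees, less where a joint would pass 70% of its speed; a pose out of reach is approached as far as the arm can. A call with a gripper value outside its range is refused whole. The fingers move at their own pace and stop on an object; FORCE is the grip in N (left out, the last holds). Time passes only in rows, so rows that repeat a pose let the fingers close. It gives the time, the measured TCP pose, the force, the opening and the grip force at its end, in the units of the state.
- telemetry.observe(): the state, without advancing time (a new reading comes with each control period).
- vision.get_image(name): name is "scene" or "side" or "wrist"; returns the picture (384x512x3 uint8, red, green, blue); there is no depth.
- vision.camera_info(name): a dict with "fov_y" (degrees; the focal length in pixels is half the picture's height over the tangent of half this angle, whatever the lens; pixels are square), "cx", "cy" (the principal point, pixels), "extrinsics" (4x4, takes a point from camera to world coordinates). Camera axes: x right, y down, z forward; pixel columns grow to the right and rows downward; lengths in m; the calibration is good to about 2 mm. A picture is of the moment at which its call begins: read the wrist's pose just before it. camera_info takes no time and is no camera call; for the wrist camera it gives the pose at the moment of the call.
- job.sign_off(): hands the job in; it is judged then, once.
The state is a dict: "clock": time; "joints": joint angles; "dq": joint speeds; "joint_efforts": joint torques, N m; "position": TCP position; "ee_rot": TCP orientation; "force": force on the tool from outside, world axes, zero at the start; "ft_torque": the same for the moment, N m; "width": opening from 0.0 (shut) to 1.0 (fully open); "gripper_force": force on a finger pad.
Only numpy, scipy, OpenCV 4.12 (cv2) and the standard library are available. Lean on these libraries where they do the work, as an engineer would, in place of code of your own. Each camera call takes 0.05 s, during which the arm holds its last target. There are 200 camera calls.

## Working session

There is one attempt and no reset: what is moved stays moved. The work goes in short steps, Python scripts to look and compute and a shell command to move; the robot and the scene stay as the last step left them, time stands still between calls to the robot, and variables do not carry over. Pictures are saved under pics/ and viewed, at most 14 in all, crops included, and the job is handed in when it is done.

```bash
mkdir -p pics; python3 - <<'E'
from cell import telemetry, vision, job, arm
import cv2,numpy as np
s=telemetry.observe(); print({k:np.round(v,3).tolist() for k,v in s.items()})
for n in ("scene","side","wrist"):
    i=vision.camera_info(n); print(n,i["fov_y"],i["cx"],i["cy"],i.keys()); print(np.round(i["extrinsics"],3).tolist())
    cv2.imwrite(f"pics/{n}0.png",vision.get_image(n)[:,:,::-1])
E
```

```text
{'clock': 0.0, 'joints': [-1.443, 0.435, 0.025, 1.574, -0.012, 1.134, -0.075], 'dq': [-0.001, 0.001, 0.001, -0.001, -0.001, -0.001, -0.001], 'joint_efforts': [0.0, -66.785, 0.985, -31.447, -0.061, 0.043, 0.0], 'position': [0.143, 0.608, 0.248], 'ee_rot': [-0.362, -3.121, 0.003], 'force': [-0.235, 0.548, 0.395], 'ft_torque': [-0.044, 0.026, 0.016], 'gripper_force': 0.0, 'width': 1.004}
scene 46.952724842602315 253.4775877700106 189.02047159239598 dict_keys(['fov_y', 'cx', 'cy', 'extrinsics'])
[[0.629, 0.478, -0.613, 1.267], [0.777, -0.378, 0.503, -0.539], [0.009, -0.793, -0.609, 0.779], [0.0, 0.0, 0.0, 1.0]]
side 47.78241748589547 256.13488426742174 189.20835247018005 dict_keys(['fov_y', 'cx', 'cy', 'extrinsics'])
[[-0.954, -0.195, 0.229, 0.339], [-0.301, 0.636, -0.71, 0.758], [-0.007, -0.746, -0.666, 0.815], [0.0, 0.0, 0.0, 1.0]]
wrist 63.40330298279939 258.1580803972812 190.4756330246054 dict_keys(['fov_y', 'cx', 'cy', 'extrinsics'])
[[0.229, 0.938, 0.261, 0.072], [0.974, -0.22, -0.063, 0.624], [-0.002, 0.269, -0.963, 0.384], [0.0, 0.0, 0.0, 1.0]]
```

View pics/scene0.png

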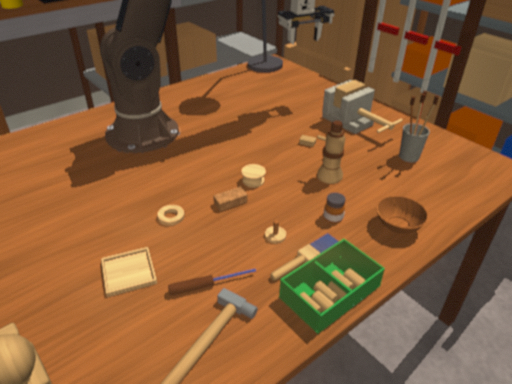

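View pics/side0.png

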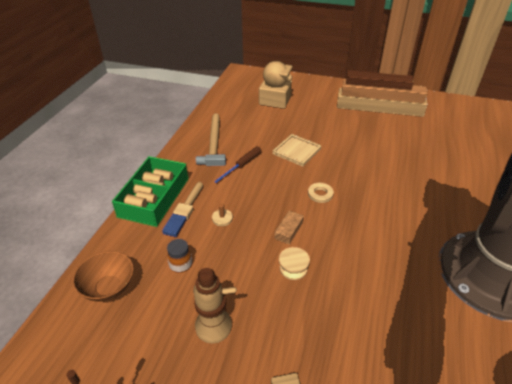

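Scene picture: stack about (332,150), pedestal (253,176), ring (171,214), dowel stand (275,234), tray (129,271), jar (335,208), block (230,199). The side picture shows the same objects: stack (212,305), pedestal (294,263), ring (321,192), dowel stand (222,215), tray (297,150). I'll enlarge both.

```bash
python3 - <<'E'
import cv2
for n,(x0,y0,x1,y1),k in (("scene",(95,115,355,305),3),("side",(150,125,350,350),2.6)):
    a=cv2.imread(f"pics/{n}0.png")[y0:y1,x0:x1]
    a=cv2.resize(a,None,fx=k,fy=k,interpolation=cv2.INTER_CUBIC)
    for x in range(x0,x1,20):
        cv2.putText(a,str(x),(int((x-x0)*k),10),0,.35,(255,255,255),1); cv2.line(a,(int((x-x0)*k),12),(int((x-x0)*k),18),(255,255,255),1)
    for y in range(y0-y0%20+20,y1,20):
        cv2.putText(a,str(y),(0,int((y-y0)*k)+4),0,.35,(255,255,255),1); cv2.line(a,(24,int((y-y0)*k)),(30,int((y-y0)*k)),(255,255,255),1)
    print(a.shape); cv2.imwrite(f"pics/{n}0c.png",a)
E
```

```text
(570, 780, 3)
(585, 520, 3)
```

View pics/scene0c.png

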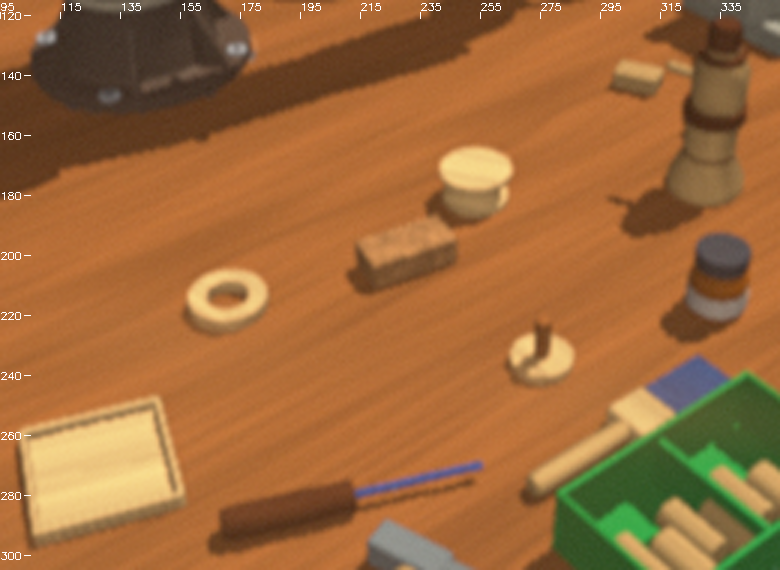

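View pics/side0c.png

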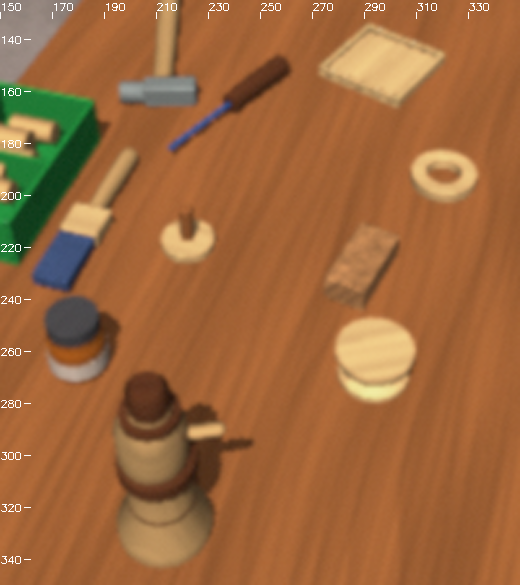

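Readings from the crops:

| Object | Scene crop (x3) | Side crop (x2.6) |
|---|---|---|
| Hat crown top | (727,26) | (147,387) |
| Pedestal top | (475,169) | (375,350) |
| Ring top | (228,294) | (444,171) |
| Dowel top | (543,322) | (187,211) |
| Disc top | (542,356) | (187,239) |
| Tray rim | centre of its four corners | centre of its four corners |

The nose points towards the robot's side. Next I triangulate these.

```bash
cat > h.py <<'E'
import numpy as np
from cell import vision, telemetry
from scipy.spatial.transform import Rotation as R
def ray(info,uv):
    f=192/np.tan(np.radians(info["fov_y"])/2); E=np.array(info["extrinsics"])
    d=E[:3,:3]@np.array([(uv[0]-info["cx"])/f,(uv[1]-info["cy"])/f,1]); return E[:3,3],d/np.linalg.norm(d)
def tri(rays):
    A=sum(np.eye(3)-np.outer(d,d) for o,d in rays); b=sum((np.eye(3)-np.outer(d,d))@o for o,d in rays)
    p=np.linalg.solve(A,b); return p,[np.linalg.norm((np.eye(3)-np.outer(d,d))@(p-o))*1e3 for o,d in rays]
def proj(info,p):
    f=192/np.tan(np.radians(info["fov_y"])/2); E=np.array(info["extrinsics"])
    c=(np.asarray(p)-E[:3,3])@E[:3,:3]; return np.array([info["cx"]+f*c[...,0]/c[...,2],info["cy"]+f*c[...,1]/c[...,2]]).T
def onz(r,z): o,d=r; return o+d*(z-o[2])/d[2]
def delta(target,yaw_tool=0):
    "tool-frame shift in cm from the measured pose to target (world m)"
    s=telemetry.observe(); T=R.from_rotvec(s["ee_rot"]); return np.round(100*T.inv().apply(np.array(target)-s["position"]),2)
E
python3 - <<'E'
from h import *
S=vision.camera_info("scene"); D=vision.camera_info("side")
sc=lambda u,v:(95+u/3-.33,115+v/3-.33); sd=lambda u,v:(150+u/2.6-.3,125+v/2.6-.3)
P=dict(hattop=((727,26),(147,387)),ped=((475,169),(375,350)),ring=((228,294),(444,171)),dowtop=((543,322),(187,211)),disc=((542,356),(187,239)),
 t1=((20,432),(443,57)),t2=((158,398),(398,103)),t3=((185,497),(319,70)),t4=((34,538),(371,25)),torsofoot=((705,178),(165,540)),nose=((669,66),(221,430)),jar=((723,252),(73,312)),block=((405,240),(365,245)))
for k,(a,b) in P.items():
    p,r=tri([ray(S,sc(*a)),ray(D,sd(*b))]); print(k,np.round(p,4),np.round(r,1))
from scipy.spatial.transform import Rotation as R
print(R.from_rotvec(telemetry.observe()["ee_rot"]).as_matrix().round(3))
E
```

```text
hattop [0.5744 0.3252 0.1796] [0. 0.]
ped [0.4508 0.1289 0.0348] [1.4 1.4]
ring [ 0.4419 -0.1443  0.0143] [1. 1.]
dowtop [0.6678 0.0246 0.0463] [0.2 0.2]
disc [0.6691 0.0253 0.008 ] [1. 1.]
t1 [ 0.4827 -0.3547  0.0095] [2.9 2.9]
t2 [ 0.515  -0.2518  0.0088] [2.3 2.3]
t3 [ 0.6194 -0.2859  0.0083] [1.7 1.7]
t4 [ 0.5838 -0.3915  0.0091] [0.4 0.4]
torsofoot [ 0.5685  0.3353 -0.0013] [2.5 2.5]
nose [0.5282 0.3055 0.1222] [1. 1.]
jar [0.7106 0.1913 0.0647] [0.7 0.7]
block [0.4934 0.0087 0.0339] [2.2 2.2]
[[-0.973  0.229 -0.   ]
 [ 0.229  0.973 -0.001]
 [-0.    -0.001 -1.   ]]
```

View pics/wrist0.png

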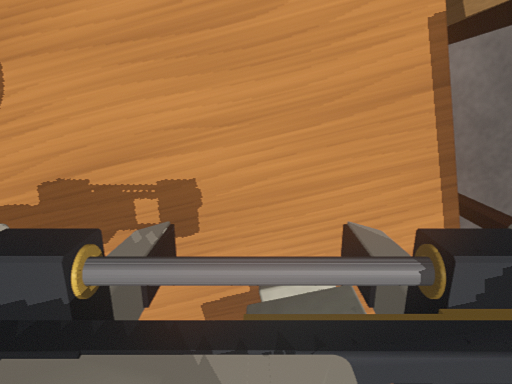

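Heights agree with the text to a few mm: hat top 0.180, pedestal 0.035, ring 0.014, dowel 0.046. The wrist picture shows only bench, with the fingers at the bottom near rows 220-300, so tool +x is up in the image. I'll fly over the stack with the tool turned so it closes across the nose.

```bash
python3 -m creep '9.18 0 0 -8 0 0 0;9.18 -26.6 -9 -8 0 0 0;9.18 -26.6 -9 -8 0 0 0;9.18 -26.6 -9 -8 0 0 0;9.18 -26.6 -9 -8 0 0 0'
python3 -m creep '9.18 -26.6 -9 0 0 0 -38;9.18 -26.6 -9 0 0 0 -38;9.18 -26.6 -9 0 0 0 -38;9.18 -26.6 -9 0 0 0 -38;9.18 -26.6 -9 0 0 0 -38'
python3 - <<'E'
from h import *; import cv2,pickle
s=telemetry.observe(); print(s["position"],R.from_rotvec(s["ee_rot"]).as_matrix().round(3).tolist(),s["joints"])
i=vision.camera_info("wrist"); im=vision.get_image("wrist"); cv2.imwrite("pics/w1.png",im[:,:,::-1]); pickle.dump(i,open("w1.pkl","wb"))
print(proj(i,[[.5744,.3252,.182],[.5744,.3252,.146],[.528,.3055,.122]]))
E
```

```text
clock: 0.78
position: [0.3562, 0.4752, 0.3268]
ee_rot: [-0.361, -3.121, 0.0]
force: [1.2, 0.9, 0.2]
width: 1.001
gripper_force: 0.0
clock: 1.4
position: [0.5958, 0.3247, 0.3262]
ee_rot: [0.671, -3.069, 0.002]
force: [-0.7, -0.0, -0.3]
width: 1.002
gripper_force: 0.0
[0.59584887 0.32471696 0.32622899] [[-0.909, -0.417, 0.0], [-0.417, 0.909, -0.001], [0.0, -0.001, -1.0]] [-0.63068471  0.48137797  0.08577863  1.30875994 -0.03927711  1.35372655
  1.45525575]
[[268.8348185  165.44358318]
 [267.72265955 158.75902027]
 [268.86782588 107.68574857]]
```

```bash
cat > snap.py <<'E'
import sys; from h import *; import cv2,pickle
n=sys.argv[1]; i=vision.camera_info("wrist"); im=vision.get_image("wrist"); cv2.imwrite(f"pics/{n}.png",im[:,:,::-1]); pickle.dump(i,open(n+".pkl","wb"))
print(telemetry.observe()["position"].round(4) if hasattr(telemetry.observe()["position"],"round") else telemetry.observe()["position"])
E
python3 -m creep '9.18 11.6 -21.7 0 0 0 0;9.18 11.6 -21.7 0 0 0 0;9.18 11.6 -21.7 0 0 0 0;9.18 11.6 -21.7 0 0 0 0;9.18 11.6 -21.7 0 0 0 0' >/dev/null; python3 snap.py w2
python3 -m creep '9.18 12.2 -21.9 0 0 0 0;9.18 12.2 -21.9 0 0 0 0;9.18 12.2 -21.9 0 0 0 0;9.18 12.2 -21.9 0 0 0 0;9.18 12.2 -21.9 0 0 0 0' >/dev/null; python3 snap.py w3
python3 - <<'E'
from h import *; import pickle,cv2
P=dict(hat=(.5744,.3252,.182),ped=(.4508,.1289,.036),ring=(.4419,-.1443,.014),disc=(.669,.0253,.01),dow=(.668,.0246,.05),tray=(.5502,-.321,.014))
for n in("w1","w2","w3"):
    i=pickle.load(open(n+".pkl","rb"))
    print(n,{k:proj(i,p).round(0).tolist() for k,p in P.items()})
rows=[]
a=[cv2.imread(f"pics/w{k}.png") for k in(1,2,3)]+[cv2.imread("pics/wrist0.png")*0]
cv2.imwrite("pics/w123.png",cv2.resize(np.vstack([np.hstack(a[:2]),np.hstack(a[2:])]),(800,600),interpolation=cv2.INTER_AREA))
E
```

```text
[0.5785 0.0799 0.327 ]
[ 0.5597 -0.1687  0.3265]
w1 {'hat': [269.0, 165.0], 'ped': [161.0, -17.0], 'ring': [-52.0, -130.0], 'disc': [45.0, 115.0], 'dow': [24.0, 115.0], 'tray': [-220.0, -104.0]}
w2 {'hat': [483.0, 280.0], 'ped': [336.0, 87.0], 'ring': [145.0, -12.0], 'disc': [204.0, 196.0], 'dow': [199.0, 203.0], 'tray': [-12.0, 11.0]}
w3 {'hat': [658.0, 376.0], 'ped': [485.0, 178.0], 'ring': [312.0, 88.0], 'disc': [342.0, 268.0], 'dow': [348.0, 280.0], 'tray': [164.0, 107.0]}
```

View pics/w123.png

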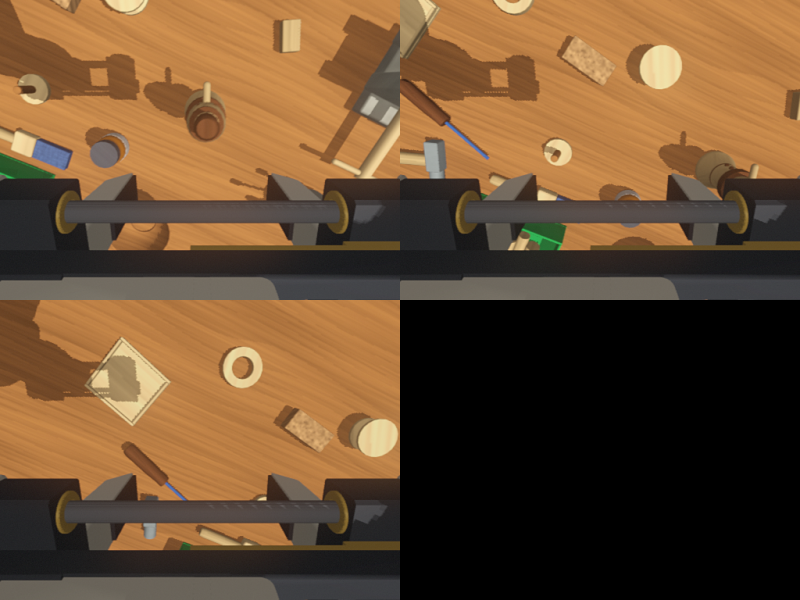

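w1 shows the stack with the nose straight up the image. w2 shows the pedestal and dowel stand, w3 the tray and ring, all within a few px of the triangulation. I'll crop closely and refine.

```bash
python3 - <<'E'
import cv2,numpy as np
T=[("w1",(225,95),"hat"),("w2",(295,45),"ped"),("w2",(165,155),"disc"),("w3",(270,45),"ring"),("w3",(100,40),"tray"),("w2",(340,170),"")]
out=[]
for n,(x0,y0),l in T:
    w=80 if l!="tray" else 130
    k=266/w
    a=cv2.imread(f"pics/{n}.png")[y0:y0+w,x0:x0+w]; a=cv2.resize(a,(266,266),interpolation=cv2.INTER_CUBIC)
    for d in range(0,w,10):
        q=int(d*k); L=9 if d%20 else 16
        cv2.line(a,(q,0),(q,L//2),(255,255,0),1); cv2.line(a,(0,q),(L//2,q),(255,255,0),1)
        if d%20==0:
            cv2.putText(a,str(x0+d),(q,18),0,.3,(255,255,0),1); cv2.putText(a,str(y0+d),(9,q+3),0,.3,(255,255,0),1)
    out.append(a)
cv2.imwrite("pics/ref.png",np.vstack([np.hstack(out[:3]),np.hstack(out[3:])]))
E
```

```text
(no output)
```

View pics/ref.png

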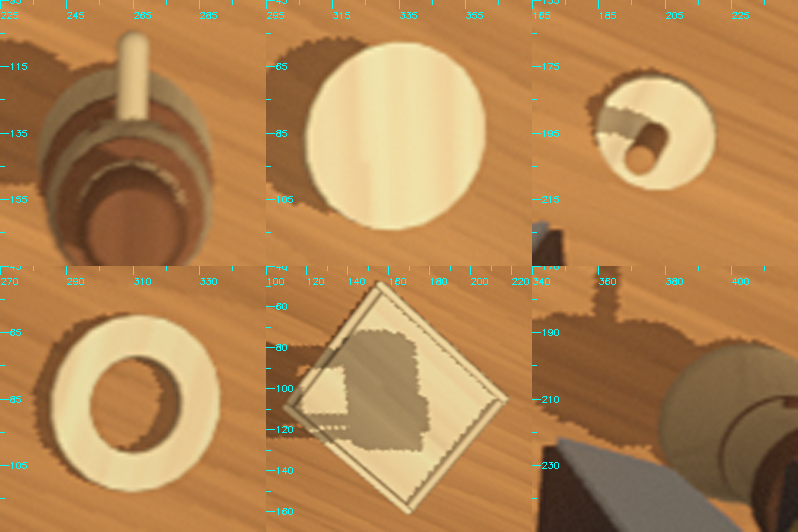

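Centres read:

| Object | Picture | Pixel position |
|---|---|---|
| Pedestal | w2 | (334.1, 85.8) |
| Disc | w2 | (202.3, 194.8) |
| Dowel top | w2 | (197.5, 203.1) |
| Ring | w3 | (310.6, 86.2) |
| Tray corners | w3 | (155,48), (218,105.5), (169,161), (109,108) |
| Hat | w1 | about (265,161), cut off at the bottom |

Next I combine these with the fixed views, then fly back for a second hat view.

```bash
python3 - <<'E'
from h import *; import pickle
S=vision.camera_info("scene"); D=vision.camera_info("side"); W={n:pickle.load(open(n+".pkl","rb")) for n in("w1","w2","w3")}
sc=lambda u,v:(95+u/3-.33,115+v/3-.33); sd=lambda u,v:(150+u/2.6-.3,125+v/2.6-.3)
P=dict(hat=((727,26),(147,387),"w1",(265,161),.182),ped=((475,169),(375,350),"w2",(333.8,85.5),.036),ring=((228,294),(444,171),"w3",(310.3,85.9),.014),dowtop=((543,322),(187,211),"w2",(197.2,202.8),.05),disc=((542,356),(187,239),"w2",(202,194.5),.01))
for k,(a,b,n,c,z) in P.items():
    r=[ray(S,sc(*a)),ray(D,sd(*b)),ray(W[n],c)]; p,e=tri(r); print(k,"3view",p.round(4),np.round(e,1),"wrist@z",onz(r[2],z).round(4),"scene@z",onz(r[0],z).round(4),"side@z",onz(r[1],z).round(4))
C=np.array([onz(ray(W["w3"],c),.014) for c in((154.5,47.5),(218,105.2),(169.1,161),(109,108.1))]); print(C.round(4),C.mean(0).round(4),np.linalg.norm(C-np.roll(C,1,0),axis=1).round(3))
E
python3 -m creep '9.18 -12 21.9 0 0 0 0;9.18 -12 21.9 0 0 0 0;9.18 -12 21.9 0 0 0 0;9.18 -12 21.9 0 0 0 0;9.18 -12 21.9 0 0 0 0'
python3 -m creep '9.18 -15 21.9 0 0 0 0;9.18 -15 21.9 0 0 0 0;9.18 -15 21.9 0 0 0 0;9.18 -15 21.9 0 0 0 0;9.18 -15 21.9 0 0 0 0'; python3 snap.py w4
python3 - <<'E'
import cv2,numpy as np
out=[]
for n,x0,y0 in(("w1",210,90),("w4",210,60)):
    a=cv2.resize(cv2.imread(f"pics/{n}.png")[y0:y0+130,x0:x0+100],(400,520),interpolation=cv2.INTER_CUBIC)
    for d in range(0,130,10):
        cv2.line(a,(d*4,0),(d*4,6),(255,255,0),1); cv2.line(a,(0,d*4),(6,d*4),(255,255,0),1)
        if d%20==0: cv2.putText(a,str(x0+d),(d*4,18),0,.35,(255,255,0),1); cv2.putText(a,str(y0+d),(9,d*4+3),0,.35,(255,255,0),1)
    out.append(a)
cv2.imwrite("pics/hat.png",np.hstack(out))
E
```

```text
hat 3view [0.5741 0.3232 0.179 ] [1.9 1.5 3. ] wrist@z [0.5721 0.3203 0.182 ] scene@z [0.5771 0.3217 0.182 ] side@z [0.5735 0.3269 0.182 ]
ped 3view [0.4506 0.1276 0.0343] [1.3 2.1 1.9] wrist@z [0.4502 0.1255 0.036 ] scene@z [0.4506 0.1275 0.036 ] side@z [0.4516 0.131  0.036 ]
ring 3view [ 0.4415 -0.146   0.0136] [1.6 1.8 2.3] wrist@z [ 0.4407 -0.1481  0.014 ] scene@z [ 0.4403 -0.1444  0.014 ] side@z [ 0.4425 -0.1436  0.014 ]
dowtop 3view [0.6685 0.0234 0.0465] [0.8 1.2 1.4] wrist@z [0.6679 0.0223 0.05  ] scene@z [0.6707 0.0216 0.05  ] side@z [0.6664 0.0283 0.05  ]
disc 3view [0.6692 0.0238 0.0077] [1.2 2.  2.1] wrist@z [0.6677 0.0219 0.01  ] scene@z [0.6697 0.0234 0.01  ] side@z [0.6691 0.0279 0.01  ]
[[ 0.4829 -0.3586  0.014 ]
 [ 0.5165 -0.2536  0.014 ]
 [ 0.6186 -0.2886  0.014 ]
 [ 0.5829 -0.3907  0.014 ]] [ 0.5503 -0.3229  0.014 ] [0.105 0.11  0.108 0.108]
clock: 3.42
position: [0.5758, 0.0918, 0.3261]
ee_rot: [0.695, -3.063, -0.006]
force: [-0.7, -0.7, -0.2]
width: 0.997
gripper_force: 0.0
clock: 4.05
position: [0.6186, 0.3507, 0.3251]
ee_rot: [0.687, -3.063, -0.005]
force: [-0.6, -0.1, -0.4]
width: 1.003
gripper_force: 0.0
[0.6191 0.3501 0.3251]
```

View pics/hat.png

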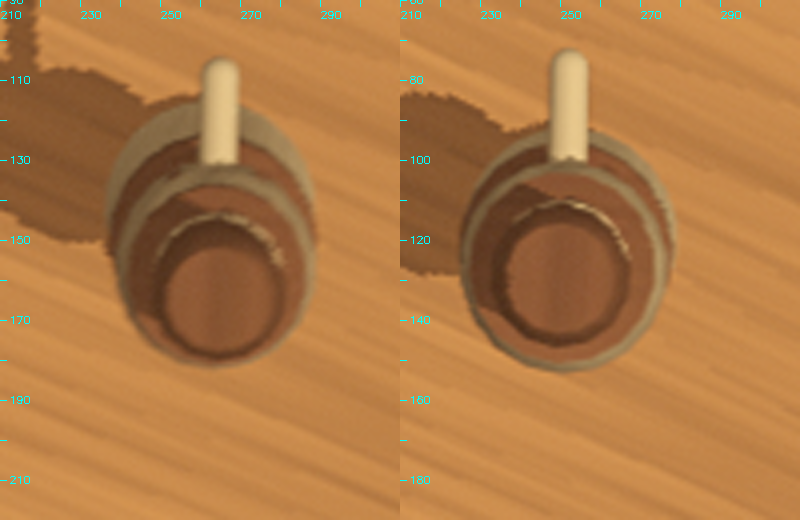

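w1 has the crown top at (266.2,165.2) and the head top rim at (264.4,156). w4 has the crown top at (251.8,130.9) and the head rim at (251.5,126).

```bash
python3 - <<'E'
from h import *; import pickle
W={n:pickle.load(open(n+".pkl","rb")) for n in("w1","w4")}
for k,a,b,z in(("crown",(265.9,164.9),(251.5,130.6),.182),("headtop",(264.1,155.7),(251.2,125.7),.146)):
    r=[ray(W["w1"],a),ray(W["w4"],b)]; p,e=tri(r); print(k,p.round(4),np.round(e,1),[onz(q,z).round(4) for q in r])
s=telemetry.observe()["position"]; print(s,delta([.5755,.3235,.240]))
E
```

```text
crown [0.5759 0.3237 0.1748] [0.5 0.5] [array([0.5751, 0.3225, 0.182 ]), array([0.5749, 0.3239, 0.182 ])]
headtop [0.5749 0.3221 0.1305] [0.5 0.5] [array([0.5731, 0.3205, 0.146 ]), array([0.5736, 0.3223, 0.146 ])]
[0.61905135 0.35008893 0.32512661] [ 5.06 -0.57  8.52]
```

```bash
python3 -m creep '9.18 5.06 -0.57 8.5 0 0 0;9.18 5.06 -0.57 8.5 0 0 0;9.18 5.06 -0.57 8.5 0 0 0;9.18 5.06 -0.57 8.5 0 0 0;9.18 5.06 -0.57 8.5 0 0 0'
python3 -c "
from h import *; print(delta([.5755,.3235,.178]))"
```

```text
clock: 4.72
position: [0.5791, 0.3175, 0.2436]
ee_rot: [-0.673, 3.066, 0.002]
force: [-0.3, 0.3, 0.0]
width: 1.005
gripper_force: 0.0
[0.1  0.7  6.56]
```

```bash
python3 -m creep '5.5 0 0 0 0 0 0;5.5 0 0 0 0 0 0'; python3 -c "
from h import *; print(delta([.5755,.3235,.178]))"
```

```text
clock: 4.97
position: [0.5781, 0.3171, 0.2422]
ee_rot: [-0.674, 3.068, 0.0]
force: [0.7, 0.2, 0.5]
width: 0.831
gripper_force: 0.0
[-0.03  0.69  6.42]
```

```bash
python3 -m creep '5.5 0 0.7 0 0 0 0;5.5 0 0.7 3 0 0 0;5.5 0 0.7 5.5 0 0 0;5.5 0 0.7 6.4 0 0 0;5.5 0 0.7 6.4 0 0 0'; python3 -m creep '5.5 0 0 0 0 0 0;5.5 0 0 0 0 0 0'; python3 -c "
from h import *; print(delta([.5755,.3235,.178]))
import cv2
cv2.imwrite('pics/a.png',vision.get_image('scene')[80:210,270:400,::-1]); cv2.imwrite('pics/b.png',vision.get_image('side')[230:360,140:270,::-1])
cv2.imwrite('pics/ab.png',cv2.resize(np.hstack([cv2.imread('pics/a.png'),cv2.imread('pics/b.png')]),(800,400),interpolation=cv2.INTER_CUBIC))"
```

```text
clock: 5.6
position: [0.5746, 0.3235, 0.1776]
ee_rot: [0.674, -3.068, 0.0]
force: [-0.2, -0.8, -0.6]
width: 0.597
gripper_force: 0.0
clock: 5.85
position: [0.5753, 0.3235, 0.1788]
ee_rot: [-0.673, 3.067, 0.001]
force: [0.8, 0.5, 0.5]
width: 0.597
gripper_force: 0.0
[-0.02 -0.01  0.08]
```

View pics/ab.png

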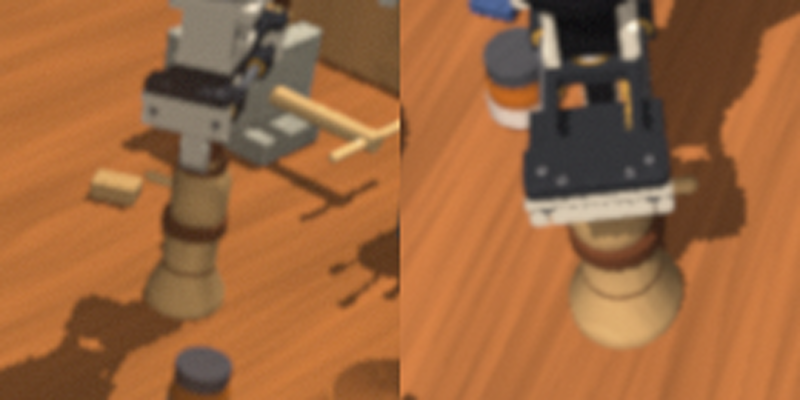

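The fingers straddle the hat and the stack stands undisturbed. I'll close gently.

```bash
python3 -m creep '2.5 0 0 0 0 0 0;2.5 0 0 0 0 0 0;2.5 0 0 0 0 0 0;2.5 0 0 0 0 0 0' 10; python3 -m creep '2.5 0 0 -0.5 0 0 0;2.5 0 0 -1.5 0 0 0;2.5 0 0 -4 0 0 0;2.5 0 0 -4 0 0 0'; python3 -c "
from h import *; print(delta([.4506,.1270,.30]))"
```

```text
clock: 6.45
position: [0.5749, 0.3232, 0.1778]
ee_rot: [-0.674, 3.068, -0.0]
force: [-0.0, 0.4, -0.9]
width: 0.343
gripper_force: 10.0
clock: 6.95
position: [0.5761, 0.3239, 0.2205]
ee_rot: [-0.673, 3.064, 0.003]
force: [-0.9, -0.3, -0.4]
width: 0.341
gripper_force: 10.0
[ 19.61 -12.62  -8.05]
```

```bash
python3 -m creep '2.5 0 0 -4 0 0 0;2.5 19.6 -12.6 -4 0 0 0;2.5 19.6 -12.6 -4 0 0 0;2.5 19.6 -12.6 -4 0 0 0;2.5 19.6 -12.6 -4 0 0 0' >/dev/null; python3 -m creep '2.5 0 0 0 0 0 0;2.5 0 0 0 0 0 0' ;python3 -c "
from h import *; print(delta([.451,.127,.08]))"
```

```text
clock: 7.82
position: [0.45, 0.1272, 0.258]
ee_rot: [-0.674, 3.068, 0.001]
force: [-0.1, 0.1, -0.2]
width: 0.341
gripper_force: 10.0
[-0.06 -0.07 17.8 ]
```

```bash
python3 -m creep '2.5 -0.1 0 6 0 0 0;2.5 -0.1 0 12 0 0 0;2.5 -0.1 0 16.5 0 0 0;2.5 -0.1 0 17.8 0 0 0;2.5 -0.1 0 17.8 0 0 0' >/dev/null;  python3 -m creep '2.5 0 0 0 0 0 0;2.5 0 0 0.4 0 0 0;2.5 0 0 0.8 0 0 0;2.5 0 0 0.8 0 0 0';python3 -c "
from h import *; print(delta([.451,.127,.068]))
import cv2
cv2.imwrite('pics/ab2.png',cv2.resize(np.hstack([vision.get_image('scene')[110:210,200:300,::-1],vision.get_image('side')[210:310,245:345,::-1]]),(800,400),interpolation=cv2.INTER_CUBIC))"
```

```text
clock: 8.95
position: [0.4505, 0.1271, 0.0718]
ee_rot: [0.674, -3.068, -0.0]
force: [0.4, -0.8, -1.0]
width: 0.344
gripper_force: 10.0
[-0.04 -0.02  0.38]
```

View pics/ab2.png

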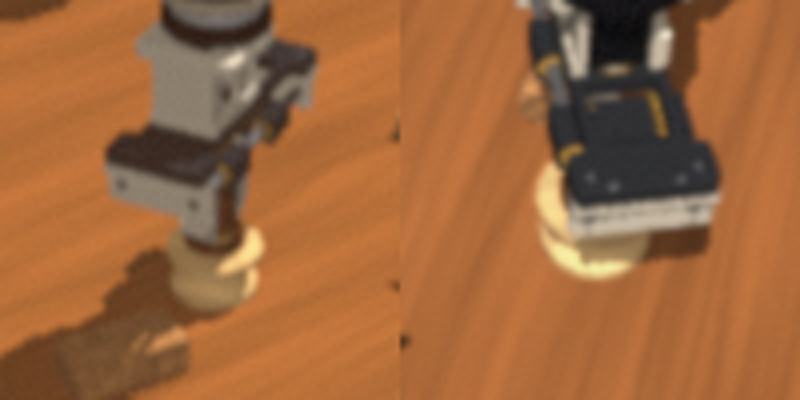

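The hat hangs just over the pedestal. I'll feel down slowly in 1 mm steps.

```bash
for k in 1; do python3 -m creep '2.5 0 0 0.15 0 0 0;2.5 0 0 0.15 0 0 0'; python3 -m creep '2.5 0 0 0.1 0 0 0;2.5 0 0 0.1 0 0 0'; python3 -m creep '2.5 0 0 0.1 0 0 0;2.5 0 0 0.1 0 0 0'; done | grep -E 'pos|force: \['
```

```text
position: [0.4506, 0.1271, 0.0702]
force: [-0.8, 0.2, -0.5]
position: [0.4505, 0.1271, 0.0692]
force: [0.5, 0.6, -0.4]
position: [0.4506, 0.1271, 0.0682]
force: [-0.1, 0.3, -0.1]
```

```bash
{ python3 -m creep '2.5 0 0 0.05 0 0 0;2.5 0 0 0.05 0 0 0'; python3 -m creep '2.5 0 0 0.05 0 0 0;2.5 0 0 0.05 0 0 0'; } | grep -E 'pos|force: \['
```

```text
position: [0.4506, 0.1271, 0.0677]
force: [-0.1, 0.4, -0.5]
position: [0.4506, 0.1271, 0.0676]
force: [-1.9, -0.8, 6.9]
```

Contact at z = 0.0676. I'll release, rise and check with the wrist camera.

```bash
python3 -m creep '4.8 0 0 0 0 0 0;4.8 0 0 0 0 0 0;4.8 0 0 0 0 0 0;4.8 0 0 -1 0 0 0;4.8 0 0 -4 0 0 0'; python3 -m creep '4.8 0 0 -6 0 0 0;4.8 0 0 -12 0 0 0;4.8 -5 0 -16 0 0 0;4.8 -5 0 -16 0 0 0;4.8 -5 0 -16 0 0 0' ; python3 snap.py w5
python3 - <<'E'
from h import *; import cv2,pickle
i=pickle.load(open("w5.pkl","rb")); c=proj(i,[.451,.127,.04]); print(c)
x0,y0=int(c[0])-50,int(c[1])-50
a=cv2.resize(cv2.imread("pics/w5.png")[y0:y0+100,x0:x0+100],(600,600),interpolation=cv2.INTER_CUBIC)
for d in range(0,100,10):
    cv2.line(a,(d*6,0),(d*6,6),(255,255,0),1); cv2.line(a,(0,d*6),(6,d*6),(255,255,0),1)
    if d%20==0: cv2.putText(a,str(x0+d),(d*6,18),0,.35,(255,255,0),1); cv2.putText(a,str(y0+d),(9,d*6+3),0,.35,(255,255,0),1)
cv2.imwrite("pics/w5c.png",a)
E
```

```text
clock: 10.92
position: [0.4498, 0.1268, 0.1073]
ee_rot: [0.673, -3.066, 0.001]
force: [0.8, -0.9, 0.3]
width: 0.522
gripper_force: 0.0
clock: 11.55
position: [0.4953, 0.1477, 0.267]
ee_rot: [0.674, -3.067, 0.0]
force: [0.2, -0.6, 0.0]
width: 0.518
gripper_force: 0.0
[0.4947 0.1475 0.2664]
[258.01994458 126.30327876]
```

View pics/w5c.png

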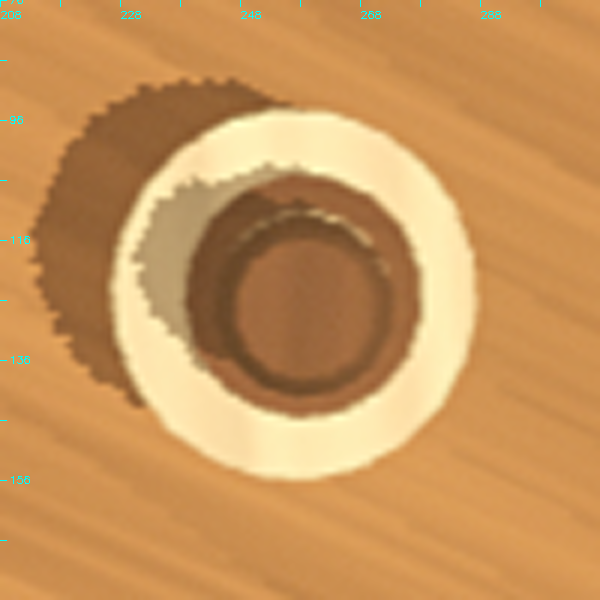

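The hat stands on the pedestal. Pedestal centre is at (257,125) and brim centre at (258.7,125), about 1.9 mm off on 70 mm, which is fine. It also shows a bias of about -0.8 mm in tool y to apply to the wrist estimates. Next, a view of the head.

```bash
python3 -c "
from h import *; print(delta([.619,.343,.30]))"
```

```text
[-19.47  12.55  -3.4 ]
```

```bash
python3 -m creep '9.18 0 0 -3.4 0 0 0;9.18 -19.5 12.5 -3.4 0 0 0;9.18 -19.5 12.5 -3.4 0 0 0;9.18 -19.5 12.5 -3.4 0 0 0;9.18 -19.5 12.5 -3.4 0 0 0' >/dev/null; python3 -m creep '9.18 0 0 0 0 0 0;9.18 0 0 0 0 0 0;9.18 0 0 0 0 0 0' >/dev/null; python3 snap.py w6
cat > crop.py <<'E'
import sys; from h import *; import cv2,pickle
n,h=sys.argv[1],int(sys.argv[2]); P=np.array(eval(sys.argv[3]),float); i=pickle.load(open(n+".pkl","rb")); c=proj(i,P)
x0,y0=max(0,int(c[0])-h),max(0,int(c[1])-h); a=cv2.imread(f"pics/{n}.png")[y0:y0+2*h,x0:x0+2*h]; k=6 if h<=50 else 4
a=cv2.resize(a,None,fx=k,fy=k,interpolation=cv2.INTER_CUBIC)
for d in range(0,2*h,10):
    cv2.line(a,(d*k,0),(d*k,6),(255,255,0),1); cv2.line(a,(0,d*k),(6,d*k),(255,255,0),1)
    if d%20==0: cv2.putText(a,str(x0+d),(d*k,18),0,.35,(255,255,0),1); cv2.putText(a,str(y0+d),(9,d*k+3),0,.35,(255,255,0),1)
cv2.imwrite(f"pics/{n}c.png",a); print("crop",x0,y0,k)
E
python3 crop.py w6 50 '[.574,.322,.146]'
```

```text
[0.6205 0.3418 0.3017]
crop 210 80 6
```

View pics/w6c.png

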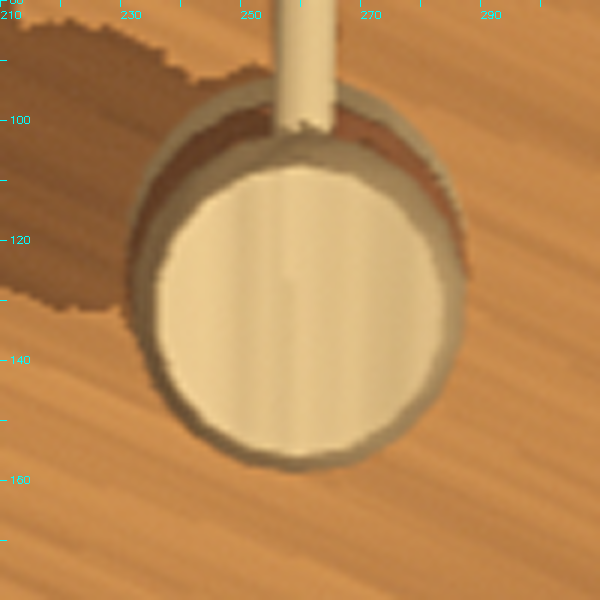

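The flat head top is centred at (259.5,131.5), with the nose straight up at column 261. From here on I'll use image code, as my viewing budget is nearly spent.

```bash
python3 - <<'E'
from h import *; import pickle
i=pickle.load(open("w6.pkl","rb")); p=onz(ray(i,(259.4,131.4)),.146); print(p, onz(ray(i,(259.4,131.4)),.144))
T=R.from_rotvec(telemetry.observe()["ee_rot"]).as_matrix(); q=p-T[:,1]*.0008; print(q, delta([q[0],q[1],.19]))
E
```

```text
[0.57540735 0.32193793 0.146     ] [0.57555661 0.32201408 0.144     ]
[0.57574144 0.32121103 0.14600029] [4.920e+00 1.000e-02 1.117e+01]
```

```bash
python3 -m creep '8 4.9 0 5 0 0 0;8 4.9 0 11 0 0 0;8 4.9 0 11 0 0 0;8 4.9 0 11 0 0 0;8 4.9 0 11 0 0 0' >/dev/null; python3 -m creep '8 0 0 0 0 0 0;8 0 0 0 0 0 0'; python3 -c "
from h import *; print(delta([.5757,.3213,.1235]))"
```

```text
clock: 13.52
position: [0.5766, 0.323, 0.1921]
ee_rot: [-0.674, 3.067, 0.001]
force: [0.2, -0.8, -0.5]
width: 0.869
gripper_force: 0.0
[ 0.17 -0.12  6.86]
```

```bash
python3 -m creep '8 0.2 -0.1 2 0 0 0;8 0.2 -0.1 4 0 0 0;8 0.2 -0.1 6 0 0 0;8 0.2 -0.1 6.9 0 0 0;8 0.2 -0.1 6.9 0 0 0' >/dev/null; python3 -m creep '7 0 0 0 0 0 0;7 0 0 0 0 0 0'; python3 -c "
from h import *; print(delta([.5757,.3213,.1235]))"; python3 -m creep '4.7 0 0 0 0 0 0;4.7 0 0 0 0 0 0;4.7 0 0 0 0 0 0;4.7 0 0 0 0 0 0;4.7 0 0 0 0 0 0' 12
```

```text
clock: 14.4
position: [0.5752, 0.3213, 0.1231]
ee_rot: [-0.674, 3.067, 0.001]
force: [0.5, -0.1, -0.4]
width: 0.767
gripper_force: 0.0
[-0.04 -0.02 -0.04]
clock: 15.02
position: [0.5749, 0.3211, 0.1225]
ee_rot: [-0.674, 3.068, 0.0]
force: [-2.1, 0.4, 3.2]
width: 0.586
gripper_force: 12.0
```

```bash
python3 -m creep '4.7 0 0 -0.5 0 0 0;4.7 0 0 -1.2 0 0 0;4.7 0 0 -2.5 0 0 0;4.7 0 0 -7 0 0 0;4.7 0 0 -12.5 0 0 0';  python3 -m creep '4.7 0 0 0 0 0 0;4.7 0 0 0 0 0 0'; python3 snap.py w7; python3 -c "
from h import *; print(delta([.532,-.106,.25]))"
```

```text
clock: 15.65
position: [0.5742, 0.3206, 0.2485]
ee_rot: [0.674, -3.067, 0.001]
force: [0.9, 0.5, -1.2]
width: 0.584
gripper_force: 12.0
clock: 15.9
position: [0.5746, 0.3209, 0.2477]
ee_rot: [-0.674, 3.068, 0.0]
force: [-0.2, -0.4, -1.9]
width: 0.583
gripper_force: 12.0
[0.5742 0.3207 0.2467]
[ 21.71 -36.97  -0.3 ]
```

```bash
python3 -m creep '4.7 10.8 -18.5 0 0 0 0;4.7 10.8 -18.5 0 0 0 0;4.7 10.8 -18.5 0 0 0 0;4.7 10.8 -18.5 0 0 0 0;4.7 10.8 -18.5 0 0 0 0' >/dev/null;  python3 -m creep '4.7 10.9 -18.5 0 0 0 0;4.7 10.9 -18.5 0 0 0 0;4.7 10.9 -18.5 0 0 0 0;4.7 10.9 -18.5 0 0 0 0;4.7 10.9 -18.5 0 0 0 0' >/dev/null; python3 -m creep '4.7 0 0 0 0 0 0;4.7 0 0 0 0 0 0;4.7 0 0 0 0 0 0'; python3 snap.py w8; python3 - <<'E'
from h import *; import cv2,pickle
i=pickle.load(open("w8.pkl","rb")); c=proj(i,[.441,-.148,.014]); print(c)
a=cv2.imread("pics/w8.png"); hsv=cv2.cvtColor(a,cv2.COLOR_BGR2HSV); x,y=map(int,c)
print(hsv[y-20:y+21:5,x-50:x+51:10].tolist()[4], [a[y,x+d].tolist() for d in(-70,-28,0,28,70)])
E
```

```text
clock: 17.58
position: [0.533, -0.1046, 0.2472]
ee_rot: [0.677, -3.068, -0.001]
force: [-0.4, 0.7, -1.1]
width: 0.586
gripper_force: 12.0
[ 0.5329 -0.105   0.2472]
[257.63213521  77.67081922]
[[15, 155, 206], [15, 153, 209], [19, 105, 208], [25, 72, 253], [16, 155, 205], [15, 153, 209], [14, 155, 164], [20, 87, 253], [22, 76, 254], [15, 156, 206], [15, 157, 205]] [[82, 150, 213], [165, 221, 251], [84, 148, 209], [168, 224, 253], [81, 146, 210]]
```

```bash
cat > seg.py <<'E'
import sys; from h import *; import cv2,pickle
n=sys.argv[1]; P=np.array(eval(sys.argv[2]),float); sat=int(sys.argv[3]); vmin=int(sys.argv[4])
i=pickle.load(open(n+".pkl","rb")); c=proj(i,P); a=cv2.imread(f"pics/{n}.png"); h=cv2.cvtColor(a,cv2.COLOR_BGR2HSV)
m=((h[...,1]<sat)&(h[...,2]>vmin)).astype(np.uint8)
for k in cv2.findContours(m,cv2.RETR_LIST,cv2.CHAIN_APPROX_NONE)[0]:
    x,y,w,hh=cv2.boundingRect(k)
    if len(k)>40 and np.hypot(*(np.array([x+w/2,y+hh/2])-c))<45:
        e=cv2.fitEllipse(cv2.convexHull(k)); (u,v),ax,_=e; p=onz(ray(i,(u,v)),P[2]); d=np.linalg.norm(p-np.array(i["extrinsics"])[:3,3])
        print("centre px",np.round((u,v),1),"diam mm",np.round(np.array(ax)*d/(192/np.tan(np.radians(i["fov_y"]/2)))*1e3,1),"world",p.round(4))
E
python3 seg.py w8 '[.441,-.148,.014]' 115 190
```

```text
centre px [257.7  77.6] diam mm [41.8 44.6] world [ 0.4409 -0.148   0.014 ]
centre px [257.5  77.1] diam mm [73.6 77.5] world [ 0.4405 -0.1484  0.014 ]
```

```bash
python3 -c "
from h import *; print(delta([.4403,-.149,.10]))"
```

```text
[10.26 -0.11 14.72]
```

```bash
python3 -m creep '4.7 6 -0.1 3 0 0 0;4.7 10.2 -0.1 7 0 0 0;4.7 10.2 -0.1 12 0 0 0;4.7 10.2 -0.1 14.7 0 0 0;4.7 10.2 -0.1 14.7 0 0 0' >/dev/null; python3 -m creep '4.7 0 0 0 0 0 0;4.7 0 0 0 0 0 0;4.7 0 0 0 0 0 0'; python3 -c "
from h import *; print(delta([.4403,-.149,.045]))"
```

```text
clock: 18.62
position: [0.4413, -0.1496, 0.1012]
ee_rot: [-0.674, 3.067, -0.001]
force: [-0.1, -0.3, -1.0]
width: 0.584
gripper_force: 12.0
[0.07 0.1  5.62]
```

```bash
python3 -m creep '4.7 0.1 0.1 2 0 0 0;4.7 0.1 0.1 4 0 0 0;4.7 0.1 0.1 5.2 0 0 0;4.7 0.1 0.1 5.6 0 0 0;4.7 0.1 0.1 5.6 0 0 0'; { python3 -m creep '4.7 0 0 0.15 0 0 0;4.7 0 0 0.15 0 0 0';  python3 -m creep '4.7 0 0 0.1 0 0 0;4.7 0 0 0.1 0 0 0'; } | grep -E 'pos|force: \['
```

```text
clock: 19.25
position: [0.4394, -0.1491, 0.0445]
ee_rot: [-0.674, 3.068, -0.0]
force: [-0.6, 0.6, -0.6]
width: 0.586
gripper_force: 12.0
position: [0.4395, -0.1491, 0.0431]
force: [-0.1, -0.7, -0.8]
position: [0.4393, -0.1491, 0.0418]
force: [0.7, -0.0, -2.3]
```

```bash
{ python3 -m creep '4.7 0 0 0.07 0 0 0;4.7 0 0 0.07 0 0 0';  python3 -m creep '4.7 0 0 0.05 0 0 0;4.7 0 0 0.05 0 0 0'; } | grep -E 'pos|force: \['
```

```text
position: [0.4392, -0.149, 0.041]
force: [-0.1, 0.8, -0.9]
position: [0.4392, -0.149, 0.0405]
force: [-0.3, 0.8, -1.2]
```

```bash
{ python3 -m creep '4.7 0 0 0.05 0 0 0;4.7 0 0 0.05 0 0 0';  python3 -m creep '4.7 0 0 0.03 0 0 0;4.7 0 0 0.03 0 0 0'; } | grep -E 'pos|force: \['
```

```text
position: [0.4393, -0.149, 0.0404]
force: [-1.1, 0.7, 5.4]
position: [0.4393, -0.149, 0.0403]
force: [-2.6, 1.3, 10.1]
```

Contact at the seated height of 0.0404. Releasing.

```bash
python3 -m creep '7.5 0 0 0 0 0 0;7.5 0 0 0 0 0 0;7.5 0 0 0 0 0 0;7.5 0 0 -2 0 0 0;7.5 0 0 -5 0 0 0' >/dev/null; python3 -m creep '7.5 0 0 -6 0 0 0;7.5 0 0 -12 0 0 0;7.5 -5 0 -18 0 0 0;7.5 -5 0 -18 0 0 0;7.5 -5 0 -18 0 0 0' >/dev/null;python3 -m creep '7.5 0 0 0 0 0 0;7.5 0 0 0 0 0 0'; python3 snap.py w9; for z in .064 .014; do for s in 115 100; do python3 seg.py w9 "[.441,-.148,$z]" $s 190; done; done; python3 -c "
from h import *; print(delta([.619,.343,.30]))"; python3 crop.py w9 50 '[.441,-.148,.04]'
```

```text
clock: 22.25
position: [0.4833, -0.1285, 0.2684]
ee_rot: [0.672, -3.066, -0.001]
force: [-0.5, -0.5, -0.6]
width: 0.817
gripper_force: 0.0
[ 0.4836 -0.1285  0.2686]
centre px [257.9 129.2] diam mm [44.8 45. ] world [ 0.44   -0.1486  0.064 ]
centre px [251.9 115. ] diam mm [66.5 91.9] world [ 0.4292 -0.1605  0.064 ]
centre px [242.4 133.4] diam mm [ 5.1 22.2] world [ 0.4511 -0.1619  0.064 ]
centre px [258.1 126.5] diam mm [60.2 61.6] world [ 0.4373 -0.1495  0.064 ]
centre px [257.9 129.2] diam mm [51.4 51.6] world [ 0.4434 -0.147   0.014 ]
centre px [251.9 115. ] diam mm [ 76.3 105.4] world [ 0.431  -0.1607  0.014 ]
centre px [242.4 133.4] diam mm [ 5.9 25.4] world [ 0.4561 -0.1623  0.014 ]
centre px [258.1 126.5] diam mm [69.  70.6] world [ 0.4403 -0.1481  0.014 ]
[-32.01  37.16  -3.16]
crop 207 78 6
```

The head's top disc is at (0.4400,-0.1486) and the ring at (0.4403,-0.1481), so it is concentric within 1 mm and seated. Now the collar.

```bash
python3 -m creep '9.18 0 0 -3 0 0 0;9.18 -16 18.5 -3 0 0 0;9.18 -16 18.5 -3 0 0 0;9.18 -16 18.5 -3 0 0 0;9.18 -16 18.5 -3 0 0 0' >/dev/null; python3 -m creep '9.18 -16 18.6 0 0 0 0;9.18 -16 18.6 0 0 0 0;9.18 -16 18.6 0 0 0 0;9.18 -16 18.6 0 0 0 0;9.18 -16 18.6 0 0 0 0' >/dev/null;python3 -m creep '9.18 0 0 0 0 0 0;9.18 0 0 0 0 0 0;9.18 0 0 0 0 0 0'; python3 snap.py w10; for s in 115 140; do python3 seg.py w10 "[.575,.321,.080]" $s 90; done; python3 crop.py w10 50 '[.575,.321,.09]'
```

```text
clock: 23.92
position: [0.6201, 0.3414, 0.3003]
ee_rot: [-0.671, 3.068, -0.0]
force: [0.4, 0.2, 0.1]
width: 0.999
gripper_force: 0.0
[0.62   0.3417 0.3003]
centre px [255.5 123.7] diam mm [30.1 36.5] world [0.5742 0.3169 0.08  ]
centre px [258.7 125.1] diam mm [39.7 39.8] world [0.5741 0.3207 0.08  ]
centre px [258.9 119.5] diam mm [62.  63.4] world [0.5684 0.3184 0.08  ]
crop 208 76 6
```

View pics/w10c.png

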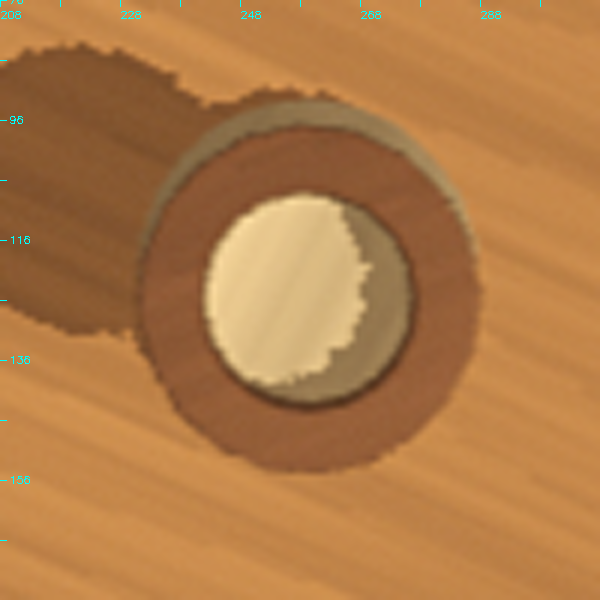

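The collar lies flat on the torso, its top centred at (259.0,125.4).

```bash
python3 - <<'E'
from h import *; import pickle
i=pickle.load(open("w10.pkl","rb")); p=onz(ray(i,(259,125.4)),.096)
T=R.from_rotvec(telemetry.observe()["ee_rot"]).as_matrix(); q=p-T[:,1]*.0008; print(p,q, delta([q[0],q[1],.15]))
E
```

```text
[0.57334439 0.32069601 0.096     ] [0.57367851 0.31996912 0.0960001 ] [ 5.12 -0.04 15.03]
```

```bash
python3 -m creep '9.18 5.1 0 5 0 0 0;9.18 5.1 0 11 0 0 0;9.18 5.1 0 15 0 0 0;9.18 5.1 0 15 0 0 0;9.18 5.1 0 15 0 0 0' >/dev/null; python3 -m creep '9 0 0 0 0 0 0;9 0 0 0 0 0 0'; python3 -c "
from h import *; print(delta([.5737,.320,.096]))"
```

```text
clock: 24.85
position: [0.5743, 0.3219, 0.1515]
ee_rot: [-0.673, 3.066, 0.002]
force: [-0.1, 0.5, -0.4]
width: 0.983
gripper_force: 0.0
[ 0.15 -0.15  5.55]
```

```bash
python3 -m creep '9 0.15 -0.15 2 0 0 0;9 0.15 -0.15 4 0 0 0;9 0.15 -0.15 5.2 0 0 0;9 0.15 -0.15 5.5 0 0 0;9 0.15 -0.15 5.5 0 0 0' >/dev/null; python3 -m creep '8 0 0 0 0 0 0;8 0 0 0 0 0 0'; python3 -c "
from h import *; print(delta([.5737,.320,.096]))"; python3 -m creep '5.5 0 0 0 0 0 0;5.5 0 0 0 0 0 0;5.5 0 0 0 0 0 0;5.5 0 0 0 0 0 0;5.5 0 0 0 0 0 0' 10
```

```text
clock: 25.72
position: [0.573, 0.3197, 0.0954]
ee_rot: [-0.674, 3.068, 0.001]
force: [-0.3, -0.1, -0.1]
width: 0.875
gripper_force: 0.0
[-0.08 -0.   -0.06]
clock: 26.35
position: [0.5727, 0.3195, 0.0948]
ee_rot: [-0.674, 3.068, 0.0]
force: [-0.3, -0.7, 2.0]
width: 0.659
gripper_force: 9.9
```

```bash
python3 -m creep '5.5 0 0 0 0 0 0;5.5 0 0 0 0 0 0'; python3 -m creep '5.5 0 0 -0.5 0 0 0;5.5 0 0 -1.2 0 0 0;5.5 0 0 -3 0 0 0;5.5 0 0 -8 0 0 0;5.5 0 0 -13 0 0 0';  python3 -m creep '5.5 0 0 0 0 0 0;5.5 0 0 0 0 0 0'; python3 snap.py w11;  python3 -c "
from h import *; print(delta([.669,.024,.25]))"
```

```text
clock: 26.6
position: [0.5728, 0.3195, 0.0949]
ee_rot: [-0.674, 3.068, 0.0]
force: [-0.0, -0.4, 1.9]
width: 0.658
gripper_force: 9.9
clock: 27.22
position: [0.5726, 0.3194, 0.2273]
ee_rot: [-0.674, 3.068, 0.0]
force: [-0.1, 1.0, 0.0]
width: 0.667
gripper_force: 9.9
clock: 27.48
position: [0.5727, 0.3194, 0.2255]
ee_rot: [-0.674, 3.068, 0.001]
force: [0.1, -0.8, -1.2]
width: 0.663
gripper_force: 9.9
[0.5723 0.3192 0.2245]
[  3.59 -30.85  -2.54]
```

```bash
python3 -m creep '5.5 -1.2 -31 -2.5 0 0 0;5.5 -1.2 -31 -2.5 0 0 0;5.5 -1.2 -31 -2.5 0 0 0;5.5 -1.2 -31 -2.5 0 0 0;5.5 -1.2 -31 -2.5 0 0 0' >/dev/null; python3 -m creep '5.5 -0 0 0 0 0 0;5.5 0 0 0 0 0 0;5.5 0 0 0 0 0 0;5.5 0 0 0 0 0 0'; python3 snap.py w12; for s in 115 100; do python3 seg.py w12 "[.668,.022,.010]" $s 170; done; python3 -c "
from h import *; import cv2,pickle
i=pickle.load(open('w12.pkl','rb')); h=cv2.cvtColor(cv2.imread('pics/w12.png'),cv2.COLOR_BGR2HSV); c=proj(i,[.668,.022,.05]).astype(int); print(c)
for r in range(c[1]-14,c[1]+15,2): print(' '.join('%3d/%3d'%(h[r,x,1],h[r,x,2]) for x in range(c[0]-14,c[0]+16,2)))"
```

```text
clock: 28.65
position: [0.7131, 0.0447, 0.2496]
ee_rot: [0.677, -3.067, -0.001]
force: [0.4, -0.6, 0.1]
width: 0.662
gripper_force: 9.9
[0.7132 0.0444 0.2498]
centre px [255.9 124. ] diam mm [55.  55.3] world [0.6683 0.021  0.01  ]
centre px [256. 124.] diam mm [54.  55.3] world [0.6683 0.0211 0.01  ]
[256 126]
 68/255  70/255  77/255  84/255  81/255  76/255  73/255  71/255  69/255  66/255  69/255  70/255  72/255  72/255  71/255
102/205 105/196 106/199  82/255  75/255  73/255  70/255  69/255  68/255  69/255  69/255  70/255  72/255  72/255  71/255
106/198 106/194 109/188 109/188 105/204  71/255  68/255  68/255  68/255  69/255  69/255  73/255  71/255  71/255  72/255
106/195 109/190 107/191 105/195 102/197 104/199 103/203  63/255  64/255  67/255  71/255  72/255  72/255  72/255  70/255
106/192 105/189 107/189 107/193 103/201 111/186 159/135 167/136 143/150  88/237  68/255  72/255  71/255  71/255  70/255
109/189 110/188 106/187 106/193 108/186 161/179 151/218 150/225 154/224 153/175  69/255  74/255  72/255  70/255  71/255
105/196 111/182 108/187 104/198 128/188 151/218 148/222 151/225 148
[... 312 characters left out ...]
/255  68/255  93/227 156/219 148/225 147/226 151/225 150/219  82/253  69/255  72/255  74/255  78/255
 82/255  72/255  71/255  68/255  66/255 111/210 149/214 155/214 148/212  87/240  68/255  71/255  72/255  78/255  78/255
 76/255  71/255  69/255  68/255  70/255  69/255  69/255  69/255  69/255  68/255  70/255  73/255  76/255  78/255  80/255
 71/255  70/255  69/255  70/255  71/255  73/255  73/255  73/255  72/255  70/255  72/255  74/255  77/255  80/255  82/255
 71/255  69/255  70/255  70/255  72/255  73/255  75/255  73/255  71/255  71/255  73/255  77/255  80/255  80/255  79/255
 66/255  68/255  70/255  72/255  74/255  73/255  74/255  72/255  70/255  72/255  74/255  78/255  80/255  81/255  72/255
```

```bash
python3 -c "
from h import *; print(delta([.6677,.020,.10]))"
```

```text
[ 5.15 -0.31 14.98]
```

```bash
python3 -m creep '5.5 5.1 -0.3 5 0 0 0;5.5 5.1 -0.3 10 0 0 0;5.5 5.1 -0.3 14 0 0 0;5.5 5.1 -0.3 15 0 0 0;5.5 5.1 -0.3 15 0 0 0' >/dev/null; python3 -m creep '5.5 0 0 0 0 0 0;5.5 0 0 0 0 0 0;5.5 0 0 0 0 0 0'; python3 -c "
from h import *; print(delta([.6677,.020,.03]))"
```

```text
clock: 29.7
position: [0.669, 0.019, 0.1007]
ee_rot: [-0.674, 3.067, -0.0]
force: [0.2, 0.2, -0.6]
width: 0.663
gripper_force: 9.9
[0.08 0.15 7.07]
```

```bash
python3 -m creep '5.5 0.1 0.15 0 0 0 0;5.5 0.1 0.15 3 0 0 0;5.5 0.1 0.15 5 0 0 0;5.5 0.1 0.15 6.5 0 0 0;5.5 0.1 0.15 7 0 0 0' >/dev/null; { python3 -m creep '5.5 0 0 0 0 0 0;5.5 0 0 0 0 0 0';  python3 -m creep '5.5 0 0 0.2 0 0 0;5.5 0 0 0.2 0 0 0'; } | grep -E 'pos|force: \['
```

```text
position: [0.6675, 0.0199, 0.0305]
force: [0.3, -0.7, -1.0]
position: [0.667, 0.0199, 0.028]
force: [0.8, 0.3, 0.2]
```

```bash
{ python3 -m creep '5.5 0 0 0.1 0 0 0;5.5 0 0 0.1 0 0 0';  python3 -m creep '5.5 0 0 0.1 0 0 0;5.5 0 0 0.1 0 0 0';python3 -m creep '5.5 0 0 0.05 0 0 0;5.5 0 0 0.05 0 0 0'; } | grep -E 'pos|force: \['
```

```text
position: [0.6669, 0.0199, 0.0267]
force: [0.4, 0.9, -0.2]
position: [0.6669, 0.0199, 0.0257]
force: [0.6, 0.0, -0.5]
position: [0.6669, 0.0199, 0.0252]
force: [-0.5, 0.7, -0.4]
```

```bash
{ python3 -m creep '5.5 0 0 0.05 0 0 0;5.5 0 0 0.05 0 0 0';  python3 -m creep '5.5 0 0 0.05 0 0 0;5.5 0 0 0.05 0 0 0'; } | grep -E 'pos|force: \['
```

```text
position: [0.667, 0.0199, 0.0249]
force: [-1.0, 0.4, 1.0]
position: [0.667, 0.0199, 0.0248]
force: [-2.6, 0.0, 5.6]
```

Contact at the predicted 0.0249. I'll release and check.

```bash
python3 -m creep '8 0 0 0 0 0 0;8 0 0 0 0 0 0;8 0 0 0 0 0 0;8 0 0 -2 0 0 0;8 0 0 -5 0 0 0' >/dev/null; python3 -m creep '8 0 0 -6 0 0 0;8 0 0 -12 0 0 0;8 -5 0 -18 0 0 0;8 -5 0 -18 0 0 0;8 -5 0 -18 0 0 0' >/dev/null;python3 -m creep '8 0 0 0 0 0 0;8 0 0 0 0 0 0'; python3 snap.py w13; python3 - <<'E'
from h import *; import cv2,pickle
i=pickle.load(open("w13.pkl","rb")); a=cv2.imread("pics/w13.png"); h=cv2.cvtColor(a,cv2.COLOR_BGR2HSV)
c=proj(i,[.6683,.021,.026]).astype(int); print(c, proj(i,[.6683,.021,.05]))
for r in range(c[1]-36,c[1]+37,6): print(r,' '.join('%3d/%3d/%3d'%tuple(h[r,x]) for x in range(c[0]-36,c[0]+37,6)))
E
python3 -c "
from h import *; print(delta([.619,.343,.30]))"
```

```text
clock: 33.58
position: [0.7113, 0.0402, 0.2534]
ee_rot: [0.672, -3.067, -0.0]
force: [-0.3, 0.6, -1.3]
width: 0.873
gripper_force: 0.0
[0.7115 0.0403 0.2535]
[258 128] [258.669145   129.67995335]
92  15/158/192  15/155/205  15/156/207  15/154/210  15/155/205  15/160/193  15/155/199  15/158/197  15/160/195  15/155/198  15/156/201  15/161/187  15/158/195
98  15/154/208  15/155/202  14/158/190  14/159/135  14/162/145  14/160/140  15/157/208  15/155/194  15/156/198  15/160/195  15/157/192  15/156/199  15/158/200
104  15/156/206  15/159/191  14/164/140  14/162/140  12/159/130  13/163/147  12/155/146  12/158/145  12/162/142  15/158/194  15/158/199  15/159/196  15/158/192
110  15/157/196  14/158/136  14/162/142  12/159/143  12/161/144  12/162/142  12/163/139  12/162/145  13/159/146  12/160/143  15/154/205  15/158/195  15/158/199
116  15/158/211  14/166/140  14/165/133  12/159/143  16/130/173  19/ 88/247  21/ 80/249  22/ 83/237  15/131/144  12/155/153  13/159/175  16/156/207  15/155/206
122  15/153/209  14/159/144  12/156/142  12/158/140  19/108/174  18/106/181  18/128/152  22/ 79/251  19/10
[... 493 characters left out ...]
/159  14/162/176  15/159/193  15/157/206
146  15/152/212  15/152/212  15/153/206  12/157/140  13/159/154  12/157/158  12/155/158  12/158/160  13/155/158  12/155/155  15/154/208  15/156/212  15/154/208
152  16/156/213  15/154/212  15/155/210  15/154/210  15/156/204  13/161/157  12/155/156  12/155/155  15/159/191  15/152/220  15/152/216  15/154/207  15/156/208
158  15/154/210  15/155/209  15/157/210  15/153/212  15/153/210  15/156/208  15/156/212  15/154/204  15/153/205  15/153/212  15/156/216  15/156/218  15/154/218
164  15/156/206  15/153/206  15/156/209  15/155/209  15/155/205  15/154/208  15/155/211  15/156/206  15/153/211  15/153/206  15/153/206  15/154/210  15/153/217
[-4.26 31.36 -4.65]
```

```bash
python3 -m creep '9.18 -4.3 0 -4.6 0 0 0;9.18 -4.3 31.4 -4.6 0 0 0;9.18 -4.3 31.4 -4.6 0 0 0;9.18 -4.3 31.4 -4.6 0 0 0;9.18 -4.3 31.4 -4.6 0 0 0' >/dev/null; python3 -m creep '9.18 0 4 0 0 0 0;9.18 0 4 0 0 0 0;9.18 0 4 0 0 0 0;9.18 0 4 0 0 0 0'; python3 snap.py w14; python3 - <<'E'
from h import *; import cv2,pickle
i=pickle.load(open("w13.pkl","rb")); h=cv2.cvtColor(cv2.imread("pics/w13.png"),cv2.COLOR_BGR2HSV)
m=((h[...,0]<=13)&(h[...,2]<185)).astype(np.uint8); m=cv2.morphologyEx(m,cv2.MORPH_OPEN,np.ones((3,3)))
for k in cv2.findContours(m,cv2.RETR_EXTERNAL,cv2.CHAIN_APPROX_NONE)[0]:
    if len(k)>60:
        (u,v),ax,_=cv2.fitEllipse(cv2.convexHull(k)); print("collar?",(u,v),ax,onz(ray(i,(u,v)),.026))
i=pickle.load(open("w14.pkl","rb")); h=cv2.cvtColor(cv2.imread("pics/w14.png"),cv2.COLOR_BGR2HSV); c=proj(i,[.5735,.32,.08]).astype(int); print(c)
for r in range(c[1]-48,c[1]+49,8): print(r,' '.join('%3d/%3d/%3d'%tuple(h[r,x]) for x in range(c[0]-48,c[0]+49,8)))
E
```

```text
clock: 34.75
position: [0.6307, 0.3201, 0.3001]
ee_rot: [-0.67, 3.069, -0.002]
force: [0.9, -0.5, -0.4]
width: 1.001
gripper_force: 0.0
[0.6306 0.3203 0.3001]
collar? (296.1736755371094, 333.63824462890625) (31.202739715576172, 94.46287536621094) [0.90151002 0.18609056 0.026     ]
collar? (453.5879821777344, 244.6776885986328) (51.14066696166992, 122.84864807128906) [0.69696673 0.3079319  0.026     ]
collar? (47.53542709350586, 241.680908203125) (32.6608772277832, 92.09626770019531) [ 0.90935096 -0.1630602   0.026     ]
collar? (310.2223815917969, 263.96673583984375) (92.07865142822266, 162.2781524658203) [0.79770717 0.15445948 0.026     ]
collar? (371.1546936035156, 215.4673614501953) (19.343923568725586, 36.93032455444336) [0.70666294 0.19245372 0.026     ]
collar? (357.8516845703125, 206.49395751953125) (24.396194458007812, 40.97970199584961) [0.70334782 0.17164574 0.026     ]
collar? (81.33676147460938, 136.5213623046875) (13.859334945678711, 18.726472854614258) [ 0.76289703 -0.161224    0.026     ]
collar? (257.85430908203125, 127.26019287109375) (53.202945709228516, 54.12059020
[... 1554 characters left out ...]
  19/102/223  15/158/195  15/157/198  15/157/200  15/160/190
147  15/157/195  15/163/204  15/156/209  15/158/192  15/155/186  16/125/133  19/105/221  17/121/166  15/158/199  15/159/196  15/159/197  15/160/195  15/160/199
155  15/157/197  15/159/197  15/157/197  15/155/203  15/158/204  15/159/188  15/156/189  14/156/188  15/157/202  15/158/194  15/157/200  15/160/198  15/160/195
163  15/159/201  15/160/202  15/156/204  15/159/197  15/159/194  15/160/195  15/157/200  15/159/197  15/157/188  15/160/190  15/155/197  15/160/193  15/159/197
171  15/157/202  15/163/188  15/161/197  15/160/198  15/158/203  15/158/202  14/158/189  15/161/190  15/160/195  15/157/192  14/160/186  15/160/190  15/159/196
```

The collar is at (0.6679,0.0198) and the dowel disc at (0.6683,0.0210), so it is threaded, flat and centred to about 1 mm. Now the torso top.

```bash
python3 seg.py w14 "[.5735,.32,.08]" 114 195; python3 - <<'E'
from h import *
T=R.from_rotvec(telemetry.observe()["ee_rot"]).as_matrix(); print(T.round(3).tolist())
E
```

```text
centre px [280.3 124.2] diam mm [52.7 53.8] world [0.5737 0.3208 0.08  ]
[[-0.909, -0.417, 0.0], [-0.417, 0.909, -0.001], [0.0, -0.001, -1.0]]
```

```bash
python3 -c "
from h import *; print(delta([.574,.3201,.13]))"
```

```text
[ 5.15  2.36 17.01]
```

```bash
python3 -m creep '8 5.1 2.4 5 0 0 0;8 5.1 2.4 11 0 0 0;8 5.1 2.4 16 0 0 0;8 5.1 2.4 17 0 0 0;8 5.1 2.4 17 0 0 0' >/dev/null; python3 -m creep '8 0 0 0 0 0 0;8 0 0 0 0 0 0;8 0 0 0 0 0 0'; python3 -c "
from h import *; print(delta([.574,.3201,.068]))"
```

```text
clock: 35.8
position: [0.5739, 0.3229, 0.1314]
ee_rot: [-0.674, 3.067, 0.001]
force: [0.1, -0.6, -0.5]
width: 0.871
gripper_force: 0.0
[ 0.12 -0.26  6.34]
```

```bash
python3 -m creep '8 0.1 -0.25 0 0 0 0;8 0.1 -0.25 3 0 0 0;8 0.1 -0.25 5.5 0 0 0;8 0.1 -0.25 6.3 0 0 0;8 0.1 -0.25 6.3 0 0 0' >/dev/null; python3 -m creep '6.5 0 0 0 0 0 0;6.5 0 0 0 0 0 0'; python3 -c "
from h import *; print(delta([.574,.3201,.068]))"; python3 -m creep '4.5 0 0 0 0 0 0;4.5 0 0 0 0 0 0;4.5 0 0 0 0 0 0;4.5 0 0 0 0 0 0;4.5 0 0 0 0 0 0' 25;python3 -m creep '4.5 0 0 -0.5 0 0 0;4.5 0 0 -2 0 0 0;4.5 0 0 -6 0 0 0;4.5 0 0 -12 0 0 0;4.5 0 0 -16 0 0 0';  python3 -m creep '4.5 0 0 0 0 0 0;4.5 0 0 0 0 0 0'; python3 -c "
from h import *; print(delta([.605,-.293,.25]))"
```

```text
clock: 36.67
position: [0.5741, 0.3202, 0.0682]
ee_rot: [-0.673, 3.067, 0.001]
force: [0.5, -0.5, -0.3]
width: 0.727
gripper_force: 0.0
[ 0.02 -0.    0.02]
clock: 37.3
position: [0.5737, 0.32, 0.0675]
ee_rot: [-0.674, 3.068, 0.0]
force: [-1.6, 0.1, 5.8]
width: 0.561
gripper_force: 25.0
clock: 37.92
position: [0.5742, 0.3201, 0.2311]
ee_rot: [-0.673, 3.066, 0.002]
force: [0.8, 0.5, -0.8]
width: 0.562
gripper_force: 25.0
clock: 38.17
position: [0.5732, 0.3196, 0.2271]
ee_rot: [0.674, -3.068, 0.0]
force: [0.1, -0.1, -2.5]
width: 0.559
gripper_force: 25.0
[ 22.78 -56.96  -2.28]
```

```bash
python3 -m creep '4.5 0 0 -2.3 0 0 0;4.5 10.5 -20 -2.3 0 0 0;4.5 10.5 -20 -2.3 0 0 0;4.5 10.5 -20 -2.3 0 0 0;4.5 10.5 -20 -2.3 0 0 0' >/dev/null; python3 -m creep '4.5 10.5 -20 0 0 0 0;4.5 10.5 -20 0 0 0 0;4.5 10.5 -20 0 0 0 0;4.5 10.5 -20 0 0 0 0;4.5 10.5 -20 0 0 0 0' >/dev/null;  python3 -m creep '4.5 0 -17.4 0 0 0 0;4.5 0 -17.4 0 0 0 0;4.5 0 -17.4 0 0 0 0;4.5 0 -17.4 0 0 0 0;4.5 0 -17.4 0 0 0 0' >/dev/null; python3 -m creep '4.5 0 0 0 0 0 0;4.5 0 0 0 0 0 0;4.5 0 0 0 0 0 0'; python3 snap.py w15; python3 - <<'E'
from h import *; import cv2,pickle
print(np.round(telemetry.observe()["joints"],2))
i=pickle.load(open("w15.pkl","rb")); a=cv2.imread("pics/w15.png"); h=cv2.cvtColor(a,cv2.COLOR_BGR2HSV)
C=np.array([[.4829,-.3586,.014],[.5165,-.2536,.014],[.6186,-.2886,.014],[.5829,-.3907,.014]]); print(proj(i,C).round(1).tolist(),proj(i,C.mean(0)))
for s in (110,118,125,132,140):
    m=((h[...,1]<s)&(h[...,2]>95)).astype(np.uint8); m[165:]=0; m=cv2.morphologyEx(m,cv2.MORPH_CLOSE,np.ones((5,5)))
    k=max(cv2.findContours(m,cv2.RETR_EXTERNAL,cv2.CHAIN_APPROX_NONE)[0],key=cv2.contourArea)
    q=cv2.approxPolyDP(cv2.convexHull(k),8,True)[:,0]; print(s,cv2.contourArea(k),q.tolist())
E
```

```text
clock: 40.42
position: [0.6235, -0.2886, 0.2505]
ee_rot: [-0.675, 3.068, 0.0]
force: [0.0, 0.6, -2.0]
width: 0.565
gripper_force: 25.0
[ 0.6234 -0.2888  0.2505]
[ 0.22  0.54  0.22  1.41 -0.12  1.2   2.46]
[[254.1, 23.6], [325.2, 95.7], [259.9, 162.8], [192.4, 98.1]] [257.94850353  97.0727882 ]
110 9310.5 [[255, 23], [323, 94], [260, 161], [192, 100]]
118 9401.5 [[254, 23], [323, 93], [260, 161], [191, 99]]
125 9478.0 [[254, 23], [323, 93], [272, 164], [245, 164], [191, 100]]
132 9541.5 [[254, 23], [323, 93], [274, 164], [243, 164], [191, 100]]
140 9614.0 [[254, 23], [324, 94], [275, 164], [242, 164], [190, 99]]
```

Tray corners are at (255,23), (323,94), (260,161), (191.5,99.5), within 1 mm of the earlier estimate. Target is (0.550,-0.324).

```bash
python3 -c "
from h import *; print(delta([.550,-.324,.12]))"
```

```text
[ 8.15 -0.12 13.04]
```

```bash
python3 -m creep '4.5 5 -0.1 3 0 0 0;4.5 8.1 -0.1 7 0 0 0;4.5 8.1 -0.1 11 0 0 0;4.5 8.1 -0.1 13 0 0 0;4.5 8.1 -0.1 13 0 0 0' >/dev/null; python3 -m creep '4.5 0 0 0 0 0 0;4.5 0 0 0 0 0 0;4.5 0 0 0 0 0 0'; python3 -c "
from h import *; print(delta([.550,-.324,.077]))"
```

```text
clock: 41.48
position: [0.5507, -0.3243, 0.1211]
ee_rot: [-0.674, 3.067, -0.001]
force: [-0.3, 0.1, -1.3]
width: 0.563
gripper_force: 25.0
[0.06 0.07 4.41]
```

```bash
python3 -m creep '4.5 0 0.05 1.5 0 0 0;4.5 0 0.05 3 0 0 0;4.5 0 0.05 4 0 0 0;4.5 0 0.05 4.4 0 0 0;4.5 0 0.05 4.4 0 0 0' >/dev/null; { python3 -m creep '4.5 0 0 0 0 0 0;4.5 0 0 0 0 0 0';  python3 -m creep '4.5 0 0 0.15 0 0 0;4.5 0 0 0.15 0 0 0'; python3 -m creep '4.5 0 0 0.1 0 0 0;4.5 0 0 0.1 0 0 0'; } | grep -E 'pos|force: \['
```

```text
position: [0.5503, -0.3238, 0.0766]
force: [-0.4, 0.7, -1.4]
position: [0.55, -0.3236, 0.0747]
force: [0.3, -0.5, -1.2]
position: [0.55, -0.3237, 0.0736]
force: [-0.7, 0.4, -1.2]
```

```bash
{ python3 -m creep '4.5 0 0 0.05 0 0 0;4.5 0 0 0.05 0 0 0';  python3 -m creep '4.5 0 0 0.05 0 0 0;4.5 0 0 0.05 0 0 0'; } | grep -E 'pos|force: \['
```

```text
position: [0.55, -0.3237, 0.0732]
force: [-0.4, -0.2, -1.0]
position: [0.55, -0.3237, 0.0727]
force: [-0.4, 0.3, -1.8]
```

```bash
{ python3 -m creep '4.5 0 0 0.04 0 0 0;4.5 0 0 0.04 0 0 0';  python3 -m creep '4.5 0 0 0.04 0 0 0;4.5 0 0 0.04 0 0 0'; } | grep -E 'pos|force: \['
```

```text
position: [0.5501, -0.3237, 0.0725]
force: [-1.3, 0.2, 3.7]
position: [0.5501, -0.3237, 0.0725]
force: [-2.9, 1.5, 6.4]
```

Contact at the predicted height. I'll release, rise straight up and take a final look.

```bash
python3 -m creep '8 0 0 0 0 0 0;8 0 0 0 0 0 0;8 0 0 0 0 0 0;8 0 0 -2 0 0 0;8 0 0 -5 0 0 0' >/dev/null; python3 -m creep '8 0 0 -6 0 0 0;8 0 0 -12 0 0 0;8 -5 0 -18 0 0 0;8 -5 0 -18 0 0 0;8 -5 0 -18 0 0 0' >/dev/null;python3 -m creep '8 0 0 0 0 0 0;8 0 0 0 0 0 0'; python3 snap.py w16; python3 seg.py w16 '[.55,-.324,.085]' 114 195; python3 seg.py w16 '[.55,-.324,.014]' 114 195;python3 crop.py w16 65 '[.55,-.324,.03]'; python3 -c "
import cv2,numpy as np; from h import *
a=cv2.resize(vision.get_image('scene')[110:310,90:360,::-1],(540,400),interpolation=cv2.INTER_CUBIC)
b=cv2.resize(cv2.imread('pics/w16c.png'),(260,260)); c=np.zeros((400,260,3),np.uint8); c[:260]=b
cv2.imwrite('pics/final.png',np.hstack([a,c]))"
```

```text
clock: 45.35
position: [0.5941, -0.3033, 0.3003]
ee_rot: [0.671, -3.067, -0.002]
force: [-0.3, -0.5, -0.7]
width: 0.871
gripper_force: 0.0
[ 0.5943 -0.3032  0.3006]
centre px [257.8 128. ] diam mm [52.8 53. ] world [ 0.5504 -0.3235  0.085 ]
centre px [276.6 138.4] diam mm [ 88.6 123.2] world [ 0.5521 -0.2996  0.085 ]
centre px [258.6 119.4] diam mm [125.4 129.7] world [ 0.5416 -0.3266  0.085 ]
centre px [257.8 128. ] diam mm [63.5 63.7] world [ 0.555  -0.3213  0.014 ]
centre px [276.6 138.4] diam mm [106.5 148.2] world [ 0.557  -0.2926  0.014 ]
centre px [258.6 119.4] diam mm [150.8 155.9] world [ 0.5444 -0.325   0.014 ]
crop 192 59 4
```

View pics/final.png

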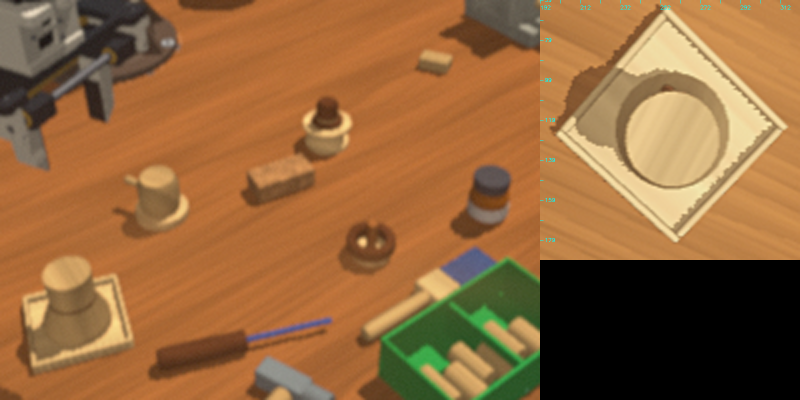

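All four pieces stand upright on their stands: hat about (327,115), head (158,195), collar (371,243) and torso (68,300). The torso is within 1 mm of the tray centre, and the jar and block have not moved. Handing in.

```bash
python3 -c "
from cell import job; print(job.sign_off())"
```

```text
the job is handed in; nothing more can be done
None
```

The puppet is apart and handed in, taken down in the order asked: hat on the pedestal (about 2 mm off centre), then head in the ring, collar over the dowel and torso in the tray (each within about 1 mm), all set down at contact, with the jar and block left alone, in about 45 s of the 128 s allowed.

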